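Build the sieve tower on the shaker

ROBOT

A 6-joint arm with a two-finger parallel gripper is mounted at the origin on the work surface. World frame = base frame: x ahead of the robot, y to its left, z up, the work surface at z = 0. Lengths are in m, angles in degrees, forces in N, time in s.
With the tool pointing down it reaches from about 0.325 to 0.9 m from the base axis. Payload 6.1 kg.
Tool frame: the origin (TCP) lies midway between the tips of the shut fingers; the grasp point (between the pads) lies 19 mm behind it; z points along the fingers, y is the line along which they close (so a half turn about z gives the same grasp; the last joint's range is limited). The gripper opens to 85 mm and grips with 20 to 120 N. Pads are 22 mm wide; open, the fingers measure 114 mm over their backs; the gripper's body (76 mm by 85 mm) begins 54 mm behind the grasp point. The pads swing forward as they close: fully open they stand 13 mm farther back than shut.
Start: joints at [-83.142, 12.628, 87.462, -0, 79.91, -7.225], TCP at [0.152, -0.606, 0.231] pointing down, gripper open.
Joint ranges: [-170.65, 170.65], [-52.31, 119.04], [5.05, 147.46], [-71.25, 251.25], [11.57, 151.72], [-153.62, 153.62]. Speed limits (degrees/s): [147.25, 147.25, 172.46, 180, 180, 180].

INTERFACE

Orientations are given as [roll, pitch, yaw] about the fixed x, y, z axes, in that order (R = Rz(yaw) Ry(pitch) Rx(roll)).
In Python, from cell import monitor, get_image, robot gives the robot as it stands.
- The arm moves only by the tool send_rows, never from a script. Its argument "plan" is a list of rows, each a list of 5 numbers: the finger opening in m, from 0 to 0.0854, then the shift along the tool's x, y, z in m, then the turn about the tool's z in degrees. A call has 1 to 10 rows; each row is the pose to reach, as a shift and turn from the pose commanded when the call began, along the tool's axes at that moment; what a row does not reach only later rows make up. A row lasts 1/8 s, in which the tool goes at most 62.5 mm and 10.7 degrees, less where a joint would pass 70% of its speed; a pose out of reach is approached as far as the arm can. A call with a gripper value outside its range is refused whole. The fingers move at their own pace and stop on an object; "squeeze" is the grip in N (left out, the last holds). Time passes only in rows, so rows that repeat a pose let the fingers close. It gives the time, the measured TCP pose, the force, the opening and the grip force at its end, in the units of the state.
- monitor.read_state(): the state, without advancing time (a new reading comes with each control period).
- get_image(name): name is "scene" or "top"; returns a dict with "img" (384x512x3 uint8, red, green, blue), "fx", "fy", "cx", "cy" (pixels), "dist_coeffs" ([k1, k2, p1, p2, k3] as OpenCV has them; the pictures are not rectified), "origin" and "attitude" of the camera in the world. Camera axes: x right, y up, looking along -z (the intrinsics and any distortion apply to the point x, -y, -z); pixel columns grow to the right and rows downward; lengths in m; the calibration is good to about 2 mm. A picture is of the moment at which its call begins. There is no depth.
- robot.hand_in(): hands the job in; it is judged then, once.
The state is a dict: "clock": time; "q": joint angles; "joint_velocities": joint speeds; "joint_torque": joint torques, N m; "position": TCP position; "tool_rot": TCP orientation; "force": force on the tool from outside, world axes, zero at the start; "ft_torque": the same for the moment, N m; "grip_width": finger opening in m; "grip_force": force on a finger pad.
Only numpy, scipy, OpenCV 4.12 (cv2) and the standard library are available. Lean on these libraries where they do the work, as an engineer would, in place of code of your own. Each camera call takes 0.05 s, during which the arm holds its last target. There are 200 camera calls.

TASK

Build the sieve tower on the shaker from the bottom up, one piece at a time: nest the blue-rimmed fine sieve in the steel receiver pan, then the yellow medium sieve in it, then the red coarse sieve, and close the top with the lid, every piece level and fully home. Set them down gently, let go and come clear; leave the green sieve, the dish, the vial, the tub and the slide box where they stand.

Things in the scene. Friction and masses are not known exactly. Their poses are not given: they have to be found in the camera images.
- fine_mid (a point): Fine sieve, BLUE rim and a very close mesh in the same colour: upright steel drum, 37 mm high. From below: tapered foot 42 to 50 mm in diameter, 7 mm high; plain cylinder, 60 mm in diameter, 20 mm high (grip it here from above, any yaw); blue rim, 60 mm outside, 54 mm bore, 10 mm deep and high. 70 to 140 g. Point: on its axis, 18.5 mm above its underside; z up. Nested, its shoulder (7 mm up) rests on the rim beneath.
- medium_mid (a point): Medium sieve, YELLOW rim and a middling mesh in the same colour: upright steel drum, 37 mm high. From below: tapered foot 42 to 50 mm in diameter, 7 mm high; plain cylinder, 60 mm in diameter, 20 mm high (grip it here from above, any yaw); yellow rim, 60 mm outside, 54 mm bore, 10 mm deep and high. 70 to 140 g. Point: on its axis, 18.5 mm above its underside; z up. Nested, its shoulder (7 mm up) rests on the rim beneath.
- coarse_mid (a point): Coarse sieve, RED rim and a wide-open mesh in the same colour: upright steel drum, 37 mm high. From below: tapered foot 42 to 50 mm in diameter, 7 mm high; plain cylinder, 60 mm in diameter, 20 mm high (grip it here from above, any yaw); red rim, 60 mm outside, 54 mm bore, 10 mm deep and high. 70 to 140 g. Point: on its axis, 18.5 mm above its underside; z up. Nested, its shoulder (7 mm up) rests on the rim beneath.
- lid_knob (a point): Lid: white disc 60 mm in diameter, 7 mm thick, over a tapered steel foot (42 to 50 mm in diameter, 7 mm high), with a black upright cylindrical knob on top, 24 mm in diameter and 34 mm high; 48 mm high in all, 50 to 100 g. Grip the knob from above. Point: on the axis inside the knob, 12 mm below its top, 36 mm above the underside of the foot; z up. Nested, the disc (7 mm up) rests on the rim beneath.
- pan_rim (a point): Receiver pan of the sieve shaker: steel pan 60 mm in diameter with bare steel rim and white inside, fixed on a round grey base 110 mm in diameter, 16 mm high, with a small black knob (to 24 mm above the table) near its edge. It cannot move. Point: centre of the mouth, level with the rim top, 46 mm above the table; bore 54 mm, 10 mm deep, as a sieve's; z up.
- spare_mid (a point): Spare sieve, GREEN rim, not for this tower and a middling mesh in the same colour: upright steel drum, 37 mm high. From below: tapered foot 42 to 50 mm in diameter, 7 mm high; plain cylinder, 60 mm in diameter, 20 mm high (grip it here from above, any yaw); green rim, 60 mm outside, 54 mm bore, 10 mm deep and high. 70 to 140 g. Point: on its axis, 18.5 mm above its underside; z up. It stays where it stands.
- dish: Bystander, loose: shallow round amber glass dish with a dark cross-shaped specimen, 57 mm in diameter, 17 mm high. Origin: centre of its underside.
- vial: Bystander, loose, easily tipped: small upright glass vial with a blue cap, 29 mm in diameter, 42 mm high. Origin: centre of its underside.
- tub: Bystander, loose: clear box with a blue lid, 64 (x) by 49 (y) by 36 mm high. Origin: centre of its underside.
- slides: Bystander, loose: orange microscope-slide box with a white label, 76 (x) by 26 (y) by 23 mm high. Origin: centre of its underside.

How it is judged:
By the outcome, as a careful person would: the job done as asked, in the order asked, and still so for the second after the job is handed in, with the robot touching nothing.
It also fails if it takes over 128 s, if anything falls off the work surface, if the arm or the gripper's body presses on something with over 40 N, if the wrist force passes 120 N, or if a joint passes its speed limit or range.

## Working session

There is one attempt and no reset: what is moved stays moved. The work goes in short steps, Python scripts to look and compute and a tool call to move; the robot and the scene stay as the last step left them, time stands still between calls to the robot, and variables do not carry over. Pictures are saved under pics/ and viewed, at most 14 in all, crops included, and the job is handed in when it is done.

Besides the shell and the picture viewer there is one more tool, called as name(argument=value, ...) on one line, values as JSON. send_rows: Moves the arm, as the interface text tells. Its arguments: {"type":"object","properties":{"plan":{"type":"array"},"squeeze":{"type":"number"}},"required":["plan"]}

```bash
mkdir -p pics; ls; python3 - <<'E'
from cell import monitor,get_image,robot
import cv2,json
for n in("scene","top"):
    d=get_image(n); cv2.imwrite(f"pics/{n}0.png",d["img"][:,:,::-1]); print({k:v for k,v in d.items() if k!="img"})
print(monitor.read_state())
E
```

```text
pics
{'fx': 402.5551809141807, 'fy': 402.5551809141807, 'cx': 257.15462708113665, 'cy': 199.94340320949766, 'dist_coeffs': array([-0.10510862,  0.        ,  0.        ,  0.        ,  0.        ]), 'origin': array([1.02839978, 0.5572609 , 0.71720034]), 'attitude': array([ 50.55806393,   0.85833604, 138.78511875])}
{'fx': 348.7143774000545, 'fy': 348.7143774000545, 'cx': 260.10637286947036, 'cy': 188.841319107881, 'dist_coeffs': array([-0.08262017,  0.        ,  0.        ,  0.        ,  0.        ]), 'origin': array([ 0.42092472, -0.04571012,  0.94347147]), 'attitude': array([  6.20814982,   0.76858039, -88.41912459])}
{'clock': 0.1, 'q': array([-8.31402048e+01,  1.26714244e+01,  8.75193708e+01,  2.98650922e-04,
        7.99101630e+01, -7.22308971e+00]), 'joint_velocities': array([ 0.06042705, -0.14183066, -0.19824732,  0.00513095,  0.02008129,
        0.02068138]), 'joint_torque': array([ 9.92094829e-04, -4.98245645e+01, -3.90546227e+01, -1.75661730e-04,
        5.71311481e-03,  1.11494856e-05]), 'position': array([ 0.15203087, -0.60566576,  0.23029956]), 'tool_rot': array([-1.79899880e+02, -1.29853964e-02,  1.40828210e+01]), 'force': array([-0.50681234,  0.81591236, -0.79389367]), 'ft_torque': array([-0.02040312, -0.00280081, -0.01816255]), 'grip_force': 0.0, 'grip_width': 0.08566914621801223}
```

View pics/scene0.png

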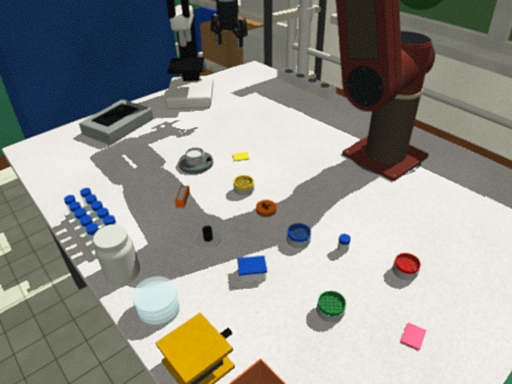

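View pics/top0.png

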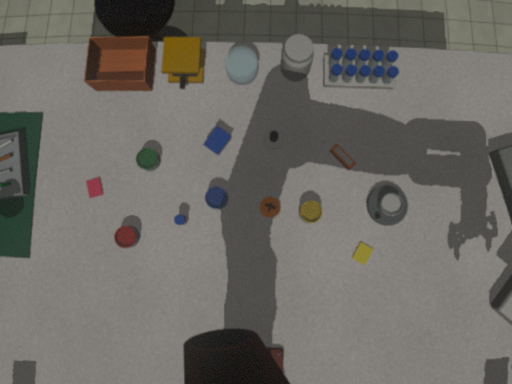

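The top view shows blue (216,197), yellow (311,210), red (126,236) and green (148,158) sieves. The lid's black knob is at (274,136), the pan at (390,203), the amber dish at (270,206), the vial at (180,219), the tub at (217,140) and the slide box at (343,157). The scene view agrees: pan (196,158), lid (208,234).

```bash
cat > h.py <<'E'
import numpy as np,cv2
from scipy.optimize import least_squares
from scipy.spatial.transform import Rotation as R
from cell import monitor,get_image,robot
def proj(d,P):
    P=np.atleast_2d(P); A=R.from_euler('xyz',d["attitude"],degrees=True).as_matrix()
    c=(P-d["origin"])@A; c=c*[1,-1,-1]
    K=np.array([[d["fx"],0,d["cx"]],[0,d["fy"],d["cy"]],[0,0,1]])
    return cv2.projectPoints(c.reshape(-1,1,3),np.zeros(3),np.zeros(3),K,d["dist_coeffs"])[0].reshape(-1,2)
def hullc(d,x,y,r,z0,z1):
    t=np.linspace(0,2*np.pi,60,endpoint=False)
    P=[[x+r*np.cos(a),y+r*np.sin(a),z] for z in(z0,z1) for a in t]
    h=cv2.convexHull(proj(d,P).astype(np.float32)); m=cv2.moments(h)
    return np.array([m["m10"]/m["m00"],m["m01"]/m["m00"]]),m["m00"]
def loc(d,uv,r,z0,z1):
    s=least_squares(lambda p:hullc(d,p[0],p[1],r,z0,z1)[0]-uv,[.45,0.]).x
    return s,hullc(d,*s,r,z0,z1)[1]
HUE={'blue':(112,128),'yellow':(22,32),'red':(172,185),'green':(45,80)}
def blob(d,near,kind,rad=18):
    im=d["img"]; hsv=cv2.cvtColor(im,cv2.COLOR_RGB2HSV).astype(int)
    if kind=='black': m=hsv[...,2]<60
    else:
        H={'blue':(105,128),'yellow':(18,34),'red':(165,190),'green':(45,85)}[kind]
        h=hsv[...,0].copy(); 
        if kind=='red': h[h<10]+=180
        m=(h>=H[0])&(h<=H[1])&(hsv[...,1]>110)
    vv,uu=np.mgrid[:384,:512]; m&=np.hypot(uu-near[0],vv-near[1])<rad
    n,l,s,c=cv2.connectedComponentsWithStats(m.astype(np.uint8)); i=1+s[1:,4].argmax()
    f=cv2.convexHull(np.argwhere(l==i)[:,::-1].astype(np.int32)); g=np.zeros(m.shape,np.uint8); cv2.fillPoly(g,[f],1)
    v,u=np.nonzero(g); return np.array([u.mean(),v.mean()]),len(u)
E
python3 - <<'E'
from h import *
D={n:get_image(n) for n in("top","scene")}
N={'blue':((216,197),(299,233)),'yellow':((311,210),(244,184)),'red':((126,236),(407,264)),'green':((148,158),(331,304)),'black':((274,136),(208,234))}
for k,(a,b) in N.items():
    for n,p in zip(("top","scene"),(a,b)):
        uv,ar=blob(D[n],p,k); s,ma=loc(D[n],uv,*((.012,.014,.048) if k=='black' else (.03,.027,.037)))
        print(k,n,uv.round(1),ar,round(ma),s.round(4))
crops=[]
for n,p in(("top",(390,203)),("scene",(196,158)),("top",(274,136)),("scene",(208,234))):
    c=D[n]["img"][p[1]-25:p[1]+25,p[0]-32:p[0]+32]; crops.append(cv2.resize(c,(384,300),interpolation=cv2.INTER_CUBIC))
cv2.imwrite("pics/crops.png",np.vstack([np.hstack(crops[:2]),np.hstack(crops[2:])])[:,:,::-1])
E
```

```text
blue top [215.3 195.2] 227 419 [0.4998 0.0865]
blue scene [298.6 232.4] 356 403 [0.4941 0.0851]
yellow top [310.5 211.1] 382 426 [ 0.4646 -0.1637]
yellow scene [243.2 182.1] 245 270 [ 0.4637 -0.1629]
red top [125.3 236. ] 337 428 [0.3852 0.3218]
red scene [407.1 263. ] 435 490 [0.3834 0.3215]
green top [147. 149.] 1 403 [0.62   0.2777]
green scene [331.1 303.1] 533 636 [0.594  0.2763]
black top [273.4 135.8] 93 91 [ 0.6634 -0.0624]
black scene [207.3 233.4] 132 151 [ 0.6619 -0.062 ]
```

View pics/crops.png

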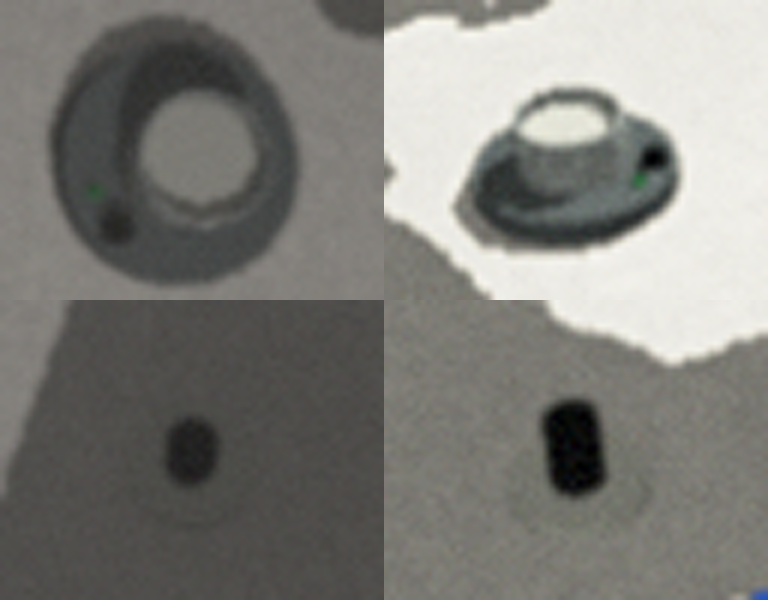

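The pan's mouth shows as a bright disc in both views: about (391,203) in top and (194,153) in scene. The lid stands upright, with its knob at (274,136) and (207,233). The two cameras agree to 1–2 mm. Next I measure the pan and refine blue.

```bash
cat >> h.py <<'E'
def pan(d,near,rad=12):
    g=cv2.cvtColor(d["img"],cv2.COLOR_RGB2GRAY); vv,uu=np.mgrid[:384,:512]; k=np.hypot(uu-near[0],vv-near[1])<rad
    t,_=cv2.threshold(g[k].reshape(-1,1),0,255,cv2.THRESH_BINARY|cv2.THRESH_OTSU)
    n,l,s,c=cv2.connectedComponentsWithStats(((g>t)&k).astype(np.uint8)); i=l[int(near[1]),int(near[0])]
    return c[i],s[i,4]
def delta(x,y,z,yaw):
    s=monitor.read_state(); p=s["position"]; y0=np.radians(s["tool_rot"][2])
    dx,dy=x-p[0],y-p[1]; c,n=np.cos(y0),np.sin(y0)
    print("t",round(s["clock"],2),"pos",p.round(4),"rot",s["tool_rot"].round(2),"w",round(s["grip_width"],4),"gf",round(s["grip_force"],1),"F",s["force"].round(1))
    print("shift tool xyz",np.round([c*dx+n*dy,n*dx-c*dy,p[2]-z],4),"turn",round(-(yaw-s["tool_rot"][2]),2))
E
python3 - <<'E'
from h import *
for n,p,b in(("top",(391,203),(216,197)),("scene",(194,154),(299,233))):
    d=get_image(n); uv,a=pan(d,p); print(n,uv.round(1),a,loc(d,uv,.027,.041,.041))
    hsv=cv2.cvtColor(d["img"],cv2.COLOR_RGB2HSV); print(hsv[b[1]-8:b[1]+9:4,b[0]-10:b[0]+11:5].tolist() if n=="top" else "")
delta(.496,.086,.12,14)
E
```

```text
top [390.6 202.5] 258 (array([ 0.49184029, -0.37255209]), 328.38403117726557)
[[[15, 12, 130], [109, 116, 81], [111, 96, 82], [111, 119, 92], [12, 16, 79]], [[114, 58, 92], [112, 118, 93], [111, 116, 86], [109, 113, 77], [113, 33, 61]], [[111, 99, 75], [114, 119, 90], [112, 123, 91], [112, 108, 85], [116, 70, 58]], [[113, 68, 90], [111, 115, 91], [110, 127, 88], [111, 103, 69], [108, 50, 61]], [[12, 10, 129], [111, 85, 63], [111, 103, 77], [110, 104, 59], [30, 7, 69]]]
scene [193.2 149.6] 200 (array([ 0.47882851, -0.39097195]), 122.50867531530093)

t 0.3 pos [ 0.1521 -0.606   0.2309] rot [-179.96   -0.     14.08] w 0.0854 gf 0.0 F [-0.3  0.2 -0.5]
shift tool xyz [ 0.502  -0.5875  0.1109] turn 0.08
```

send_rows(plan=[[0.085,0.502,-0.588,0.111,0],[0.085,0.502,-0.588,0.111,0],[0.085,0.502,-0.588,0.111,0],[0.085,0.502,-0.588,0.111,0],[0.085,0.502,-0.588,0.111,0],[0.085,0.502,-0.588,0.111,0],[0.085,0.502,-0.588,0.111,0],[0.085,0.502,-0.588,0.111,0],[0.085,0.502,-0.588,0.111,0],[0.085,0.502,-0.588,0.111,0]], squeeze=25)

```text
clock: 1.55
position: [0.4281, -0.0502, 0.1428]
tool_rot: [179.9, -0.1, 14.1]
force: [0.9, -1.0, -0.4]
grip_width: 0.0849
grip_force: 0.0
```

```bash
sed -i 's/hsv\[...,1\]>110/hsv[...,1]>70/; s/rad=18/rad=14/' h.py; python3 - <<'E'
from h import *
N={'yellow':((311,210),(244,184)),'red':((126,236),(407,264)),'green':((148,158),(331,304)),'black':((274,136),(208,234)),'blue':((216,197),(299,233))}
for n,i in(("top",0),("scene",1)):
    d=get_image(n); cv2.imwrite(f"pics/{n}1.png",d["img"][:,:,::-1])
    if i: print(loc(d,np.array([193.9,153.5]),.027,.041,.041))
    for k,v in N.items():
        try:
            uv,ar=blob(d,v[i],k); s,ma=loc(d,uv,*((.012,.014,.048) if k=='black' else (.03,.027,.037))); print(k,n,ar,round(ma),s.round(4))
        except Exception as e: print(k,n,e)
delta(.496,.086,.12,14)
E
```

```text
yellow top 4 428 [ 0.4618 -0.1913]
red top 397 428 [0.3842 0.3227]
green top 320 406 [0.5953 0.2769]
black top 75 91 [ 0.6629 -0.0625]
blue top 301 419 [0.4954 0.0878]
(array([ 0.48992704, -0.37092712]), 127.85625665495172)
yellow scene 262 270 [ 0.4639 -0.1632]
red scene 466 490 [0.3837 0.322 ]
green scene 558 636 [0.5938 0.2765]
black scene 130 151 [ 0.6617 -0.0625]
blue scene 351 404 [0.4943 0.0861]
t 1.65 pos [ 0.4281 -0.0466  0.1418] rot [-1.7988e+02 -1.0000e-02  1.4520e+01] w 0.0854 gf 0.0 F [-1.  -0.7 -0.3]
shift tool xyz [ 0.0989 -0.1113  0.0218] turn 0.52
```

send_rows(plan=[[0.085,0.098,-0.112,0.02,0],[0.085,0.098,-0.112,0.03,0],[0.085,0.098,-0.112,0.05,0],[0.085,0.098,-0.112,0.08,0],[0.085,0.098,-0.112,0.11,0],[0.085,0.098,-0.112,0.13,0],[0.085,0.098,-0.112,0.138,0],[0.085,0.098,-0.112,0.138,0],[0.055,0.098,-0.112,0.138,0],[0.055,0.098,-0.112,0.138,0]], squeeze=25)

```text
clock: 2.9
position: [0.4961, 0.0804, 0.0058]
tool_rot: [180.0, -0.1, 14.1]
force: [-0.4, 0.4, 3.1]
grip_width: 0.059
grip_force: 26.5
```

send_rows(plan=[[0.055,0,0,0,0],[0.055,0,0,0,0],[0.055,0,0,0,0],[0.055,0,0,0,0]])

```text
clock: 3.4
position: [0.4961, 0.0804, 0.0058]
tool_rot: [180.0, -0.1, 14.1]
force: [-0.7, -0.9, 6.8]
grip_width: 0.0591
grip_force: 26.7
```

```bash
python3 - <<'E'
from h import *
d=get_image("scene"); u,v=297,225
cv2.imwrite("pics/g1.png",cv2.resize(d["img"][v-50:v+40,u-60:u+60],(720,540),interpolation=cv2.INTER_CUBIC)[:,:,::-1])
delta(.495,.087,.003,14)
E
```

```text
t 3.45 pos [0.4961 0.0803 0.0058] rot [ 1.7996e+02 -1.2000e-01  1.4090e+01] w 0.059 gf 26.7 F [-2.2 -0.1  5.4]
shift tool xyz [ 0.0005 -0.0067  0.0028] turn 0.09
```

View pics/g1.png

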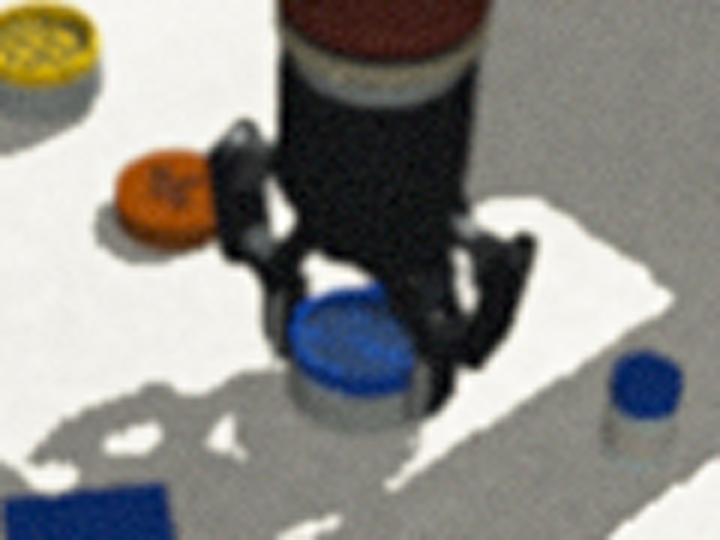

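The blue sieve sits level between the pads, rim at about (350,340) in the crop, with the dish and vial clear. I'll regrip at 90° to centre it in the other direction.

send_rows(plan=[[0.085,0,0,0,0],[0.085,0,0,0,0],[0.085,0,0,0,0],[0.085,0,0,0,-10],[0.085,0,0,0,-20],[0.085,0,0,0,-30],[0.085,0,0,0,-40],[0.085,0,0,0,-50],[0.085,0,0,0,-60],[0.085,0,0,0,-70]])

```text
clock: 4.7
position: [0.4949, 0.0804, 0.0043]
tool_rot: [-180.0, 0.0, 84.4]
force: [-0.4, 0.6, 0.5]
grip_width: 0.0852
grip_force: 0.0
```

send_rows(plan=[[0.085,0,0,0,-10],[0.085,0,0,0,-20],[0.085,0,0,0,-20],[0.055,0,0,0,-20],[0.055,0,0,0,-20],[0.055,0,0,0,-20],[0.055,0,0,0,-20],[0.055,0,0,0,-20]], squeeze=25)

```text
clock: 5.7
position: [0.4951, 0.0804, 0.0046]
tool_rot: [180.0, 0.0, 104.1]
force: [-0.4, -0.7, 1.7]
grip_width: 0.0589
grip_force: 27.2
```

```bash
python3 - <<'E'
from h import *
d=get_image("scene")
for rad in (11,14):
    uv,a=blob(d,(296,231),'blue',rad); print(uv,a,loc(d,uv,.03,.027,.037))
delta(.491,-.372,.12,104)
E
```

```text
[300.10552764 232.27638191] 199 (array([0.49105928, 0.08728361]), 402.8167264056392)
[300.76681614 232.28251121] 223 (array([0.48988013, 0.08838374]), 402.8456907714717)
t 5.75 pos [0.4951 0.0804 0.0046] rot [179.99   0.   104.07] w 0.0591 gf 27.2 F [-0.1  0.1  2.2]
shift tool xyz [-0.4378 -0.114  -0.1154] turn 0.07
```

send_rows(plan=[[0.055,0,0,-0.02,0],[0.055,0,0,-0.06,0],[0.055,-0.03,-0.008,-0.1,0],[0.055,-0.08,-0.021,-0.115,0],[0.055,-0.13,-0.034,-0.115,0],[0.055,-0.18,-0.047,-0.115,0],[0.055,-0.23,-0.06,-0.115,0],[0.055,-0.28,-0.073,-0.115,0],[0.055,-0.33,-0.086,-0.115,0],[0.055,-0.37,-0.096,-0.115,0]])

```text
clock: 7.0
position: [0.4913, -0.3038, 0.119]
tool_rot: [-180.0, -0.0, 104.0]
force: [0.3, 0.2, -0.7]
grip_width: 0.0591
grip_force: 27.5
```

send_rows(plan=[[0.055,-0.04,-0.011,0,0],[0.055,-0.06,-0.016,0,0],[0.055,-0.067,-0.018,0,0],[0.055,-0.067,-0.018,0,0],[0.055,-0.067,-0.018,0,0]])

```text
clock: 7.62
position: [0.491, -0.3698, 0.1193]
tool_rot: [-180.0, -0.0, 104.1]
force: [0.7, 0.6, -1.0]
grip_width: 0.059
grip_force: 27.5
```

```bash
python3 - <<'E'
from h import *
d=get_image("scene"); u,v=195,150; t=get_image("top"); a,b=391,203
f=lambda d,u,v:cv2.resize(d["img"][v-35:v+30,u-40:u+40],(400,325),interpolation=cv2.INTER_CUBIC)[:,:,::-1]
cv2.imwrite("pics/p1.png",np.hstack([f(d,u,v),f(t,a,b)]))
uv,ar=blob(d,(194,136),'blue',16); print(uv,ar); s=monitor.read_state()["position"]; zb=s[2]-.0046
print(loc(d,uv,.03,zb+.027,zb+.037))
delta(.491,-.372,.06,104)
E
```

```text
[191.96153846 125.18461538] 130
(array([ 0.49217644, -0.35684257]), 222.51423116441583)
t 7.72 pos [ 0.491  -0.3701  0.1195] rot [ 1.8000e+02 -2.0000e-02  1.0415e+02] w 0.0591 gf 27.5 F [ 0.6  0.1 -2. ]
shift tool xyz [-0.0019 -0.0005  0.0595] turn 0.15
```

View pics/p1.png

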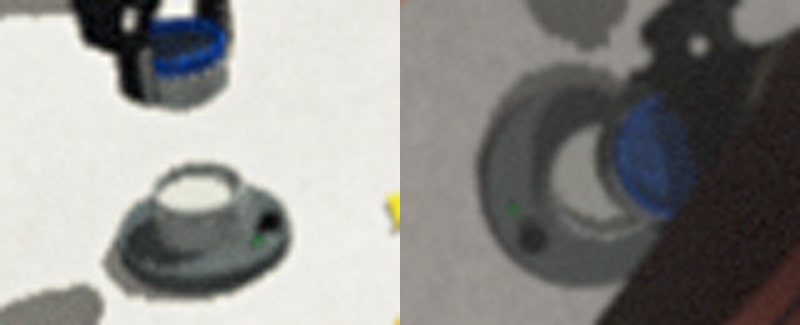

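The blue sieve hangs level above the shaker, rim at about (187,45) in the left crop. I'll compare its predicted outline with what the cameras show, to find the calibration bias.

```bash
python3 - <<'E'
from h import *
s=monitor.read_state()["position"]; zb=s[2]-.0046; t=np.linspace(0,2*np.pi,120)
O=[]
for n,(u0,v0) in (("scene",(195,150)),("top",(391,203))):
    d=get_image(n); c=d["img"][v0-35:v0+30,u0-40:u0+40]; c=cv2.resize(c,(400,325),interpolation=cv2.INTER_CUBIC)[:,:,::-1].copy()
    def ring(x,y,z,r,col):
        q=(proj(d,np.c_[x+r*np.cos(t),y+r*np.sin(t),t*0+z])-[u0-40,v0-35]+.5)*5
        cv2.polylines(c,[q.astype(int)],True,col,1)
    ring(s[0],s[1],zb+.037,.03,(0,0,255)); ring(s[0],s[1],zb+.007,.03,(0,255,0))
    ring(.491,-.372,.046,.03,(255,0,255)); ring(.491,-.372,.016,.055,(255,255,0)); ring(.491,-.372,.046,.027,(0,255,255)); O.append(c)
cv2.imwrite("pics/p2.png",np.hstack(O))
E
```

```text
(no output)
```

View pics/p2.png

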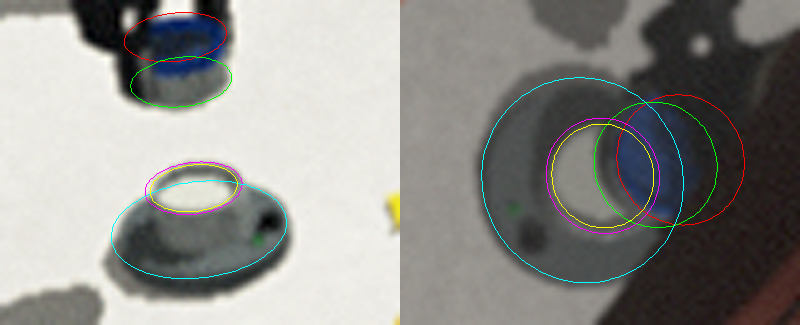

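The predicted rings match the drum and pan to about 1–1.5 mm in both views. I'll descend on (0.490,-0.3715) and watch the force.

send_rows(plan=[[0.055,-0.001,-0.001,0.02,0],[0.055,-0.001,-0.001,0.045,0],[0.055,-0.001,-0.001,0.058,0],[0.055,-0.001,-0.001,0.064,0],[0.055,-0.001,-0.001,0.068,0],[0.055,-0.001,-0.001,0.071,0],[0.055,-0.001,-0.001,0.073,0],[0.055,-0.001,-0.001,0.073,0]])

```text
clock: 8.82
position: [0.4905, -0.3731, 0.0484]
tool_rot: [180.0, 0.1, 104.1]
force: [-4.1, 2.3, 7.2]
grip_width: 0.0593
grip_force: 28.2
```

```bash
python3 - <<'E'
from h import *
delta(.490,-.3715,.0436,104)
E
```

```text
t 8.82 pos [ 0.4905 -0.3731  0.0484] rot [1.7997e+02 8.0000e-02 1.0409e+02] w 0.0593 gf 28.2 F [-4.1  2.3  7.2]
shift tool xyz [ 0.0017 -0.0001  0.0048] turn 0.09
```

send_rows(plan=[[0.055,0.0013,-0.0012,0,0],[0.055,0.0013,-0.0012,0.001,0],[0.055,0.0013,-0.0012,0.002,0],[0.055,0.0013,-0.0012,0.002,0]])

```text
clock: 9.32
position: [0.489, -0.3726, 0.0469]
tool_rot: [180.0, 0.1, 104.1]
force: [-6.1, 1.2, 12.6]
grip_width: 0.0591
grip_force: 28.8
```

```bash
python3 - <<'E'
from h import *
delta(.490,-.3715,.0436,104)
E
```

```text
t 9.32 pos [ 0.489  -0.3726  0.0469] rot [1.7997e+02 1.2000e-01 1.0409e+02] w 0.0591 gf 28.8 F [-6.1  1.2 12.6]
shift tool xyz [0.0008 0.0012 0.0033] turn 0.09
```

send_rows(plan=[[0.055,0.0003,-0.0012,0,0],[0.055,0.0006,-0.0024,0,0],[0.055,0.0006,-0.0024,0,0]])

```text
clock: 9.7
position: [0.4859, -0.3714, 0.0441]
tool_rot: [-180.0, -0.0, 104.1]
force: [-0.4, 0.1, -0.6]
grip_width: 0.059
grip_force: 27.5
```

```bash
python3 - <<'E'
from h import *
delta(.488,-.3715,.0436,104)
s=monitor.read_state()["position"]; zb=s[2]-.0046; t=np.linspace(0,2*np.pi,120)
O=[]
for n,(u0,v0) in (("scene",(195,150)),("top",(391,203))):
    d=get_image(n); c=d["img"][v0-35:v0+30,u0-40:u0+40]; O.append(cv2.resize(c,(400,325),interpolation=cv2.INTER_CUBIC)[:,:,::-1])
cv2.imwrite("pics/p3.png",np.hstack(O))
E
```

```text
t 9.7 pos [ 0.4859 -0.3714  0.0441] rot [-1.7999e+02 -1.0000e-02  1.0408e+02] w 0.059 gf 27.5 F [-0.4  0.1 -0.6]
shift tool xyz [-0.0006  0.002   0.0005] turn 0.08
```

View pics/p3.png

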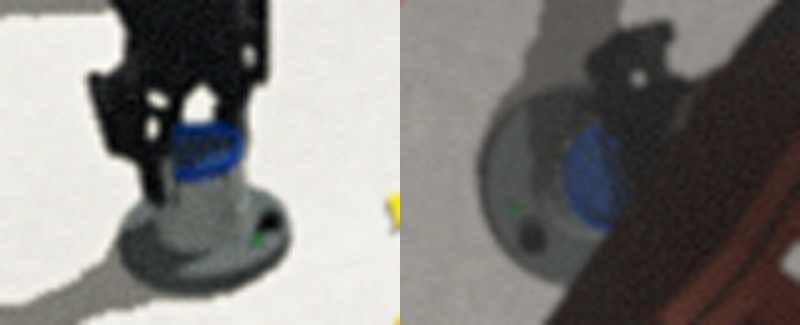

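The blue sieve stands in the pan, rim at about (207,150) in the left crop, and the contact force has dropped to zero. I'll lower the last half millimetre, release and rise.

send_rows(plan=[[0.055,0,0,0.0008,0],[0.055,0,0,0.0012,0],[0.055,0,0,0.0012,0]])

```text
clock: 10.18
position: [0.4861, -0.3714, 0.0436]
tool_rot: [-180.0, -0.0, 104.1]
force: [-2.8, 2.1, 5.4]
grip_width: 0.0591
grip_force: 28.0
```

send_rows(plan=[[0.085,0,0,0,0],[0.085,0,0,0,0],[0.085,0,0,0,0],[0.085,0,0,-0.02,0],[0.085,0,0,-0.06,0],[0.085,0,0,-0.1,0],[0.085,0.05,0.012,-0.1,0],[0.085,0.1,0.025,-0.1,0],[0.085,0.15,0.04,-0.1,0],[0.085,0.15,0.04,-0.1,0]])

```text
clock: 11.42
position: [0.4888, -0.2133, 0.1447]
tool_rot: [179.9, 0.0, 104.3]
force: [-0.4, -0.2, 0.1]
grip_width: 0.0849
grip_force: 0.0
```

```bash
python3 - <<'E'
from h import *
for n,p in (("scene",(197,146)),("top",(391,200))):
    d=get_image(n); uv,a=blob(d,p,'blue'); s,m=loc(d,uv,.03,.066,.076); print(n,uv.round(1),a,round(m),s.round(4),'if 2mm high',loc(d,uv,.03,.07,.08)[0].round(4))
delta(.464,-.1635,.1,75)
E
```

```text
scene [193.3 145.5] 191 214 [ 0.4895 -0.369 ] if 2mm high [ 0.4929 -0.3633]Traceback (most recent call last):
  File "<stdin>", line 3, in <module>
  File "h.py", line 28, in blob
    n,l,s,c=cv2.connectedComponentsWithStats(m.astype(np.uint8)); i=1+s[1:,4].argmax()
                                                                      ~~~~~~~~~~~~~~^^
ValueError: attempt to get argmax of an empty sequence
```

send_rows(plan=[[0.085,0.053,-0.016,0,0],[0.085,0.053,-0.016,0.03,0],[0.085,0.053,-0.016,0.07,0],[0.085,0.053,-0.016,0.11,0],[0.085,0.053,-0.016,0.13,0],[0.085,0.053,-0.016,0.14,0],[0.085,0.053,-0.016,0.14,0],[0.055,0.053,-0.016,0.14,0],[0.055,0.053,-0.016,0.14,0],[0.055,0.053,-0.016,0.14,0]])

```text
clock: 12.78
position: [0.4611, -0.1695, 0.0047]
tool_rot: [179.9, 0.1, 104.1]
force: [-1.7, -0.2, 6.5]
grip_width: 0.0591
grip_force: 27.0
```

send_rows(plan=[[0.055,0,0,0,0],[0.085,0,0,0,0],[0.085,0,0,0,0],[0.085,0,0,0,0],[0.085,0,0,0,10],[0.085,0,0,0,20],[0.085,0,0,0,30],[0.085,0,0,0,40],[0.085,0,0,0,50],[0.085,0,0,0,60]])

```text
clock: 14.02
position: [0.4598, -0.1686, 0.0031]
tool_rot: [-180.0, 0.0, 43.8]
force: [-0.5, 0.1, -0.4]
grip_width: 0.0849
grip_force: 0.0
```

send_rows(plan=[[0.085,0,0,0,10],[0.085,0,0,0,20],[0.085,0,0,0,30],[0.085,0,0,0,30],[0.055,0,0,0,30],[0.055,0,0,0,30],[0.055,0,0,0,30],[0.055,0,0,0,30],[0.055,0,0,0,30]])

```text
clock: 15.15
position: [0.4601, -0.1687, 0.0034]
tool_rot: [180.0, -0.0, 14.1]
force: [-0.8, 0.4, 3.9]
grip_width: 0.0589
grip_force: 27.2
```

```bash
python3 - <<'E'
from h import *
delta(.4861,-.3714,.13,14)
d=get_image("scene"); u,v=235,180; t=get_image("top"); a,b=391,203
f=lambda d,u,v:cv2.resize(d["img"][v-45:v+20,u-40:u+40],(400,325),interpolation=cv2.INTER_CUBIC)[:,:,::-1]
cv2.imwrite("pics/y1.png",np.hstack([f(d,u,v),f(t,a,b+10)]))
E
```

```text
t 15.15 pos [ 0.4601 -0.1687  0.0034] rot [ 1.80e+02 -1.00e-02  1.41e+01] w 0.0589 gf 27.2 F [-0.8  0.4  3.9]
shift tool xyz [-0.0241  0.2029 -0.1266] turn 0.1
```

View pics/y1.png

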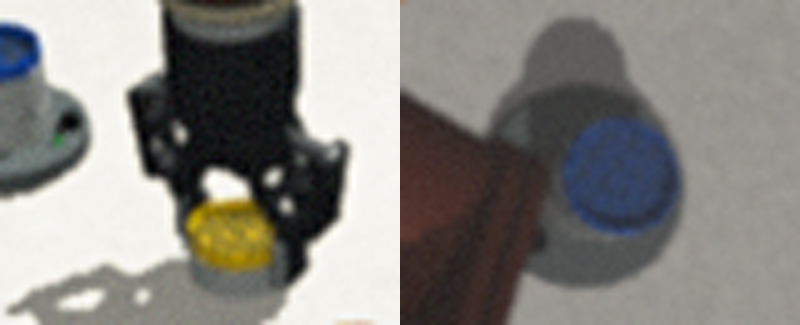

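The yellow sieve is gripped level (rim about (230,235) in the left crop). The blue sieve is concentric on the shaker, at about (622,172) in the right crop.

send_rows(plan=[[0.055,0,0,-0.02,0],[0.055,0,0,-0.06,0],[0.055,-0.003,0.03,-0.1,0],[0.055,-0.01,0.08,-0.125,0],[0.055,-0.016,0.13,-0.125,0],[0.055,-0.021,0.17,-0.125,0],[0.055,-0.023,0.195,-0.12,0],[0.055,-0.024,0.203,-0.115,0],[0.055,-0.024,0.203,-0.105,0],[0.055,-0.024,0.203,-0.095,0]])

```text
clock: 16.5
position: [0.4858, -0.3701, 0.0971]
tool_rot: [-179.9, 0.0, 14.1]
force: [-0.5, -0.5, -1.3]
grip_width: 0.0586
grip_force: 27.5
```

```bash
python3 - <<'E'
from h import *
delta(.4861,-.3714,.0724,14)
E
```

```text
t 16.5 pos [ 0.4858 -0.3701  0.0971] rot [-1.7992e+02  4.0000e-02  1.4130e+01] w 0.0586 gf 27.5 F [-0.5 -0.5 -1.3]
shift tool xyz [-0.      0.0014  0.0247] turn 0.13
```

send_rows(plan=[[0.055,0,0,0.008,0],[0.055,0,0,0.014,0],[0.055,0,0,0.018,0],[0.055,0,0,0.021,0],[0.055,0,0,0.0235,0],[0.055,0,0,0.0235,0],[0.055,0,0,0.0235,0]])

```text
clock: 17.38
position: [0.4862, -0.3716, 0.0749]
tool_rot: [180.0, -0.0, 14.1]
force: [0.7, -0.1, -1.7]
grip_width: 0.0593
grip_force: 27.5
```

```bash
python3 - <<'E'
from h import *
delta(.4861,-.3714,.0724,14)
E
```

```text
t 17.38 pos [ 0.4862 -0.3716  0.0749] rot [ 1.7999e+02 -1.0000e-02  1.4080e+01] w 0.0593 gf 27.5 F [ 0.7 -0.1 -1.7]
shift tool xyz [-0.     -0.0002  0.0025] turn 0.08
```

send_rows(plan=[[0.055,0,0,0.0015,0],[0.055,0,0,0.0025,0],[0.055,0,0,0.0032,0],[0.055,0,0,0.0032,0]])

```text
clock: 17.88
position: [0.4862, -0.3715, 0.0724]
tool_rot: [180.0, -0.0, 14.1]
force: [-2.9, 2.1, 4.6]
grip_width: 0.0589
grip_force: 28.1
```

send_rows(plan=[[0.085,0,0,0,0],[0.085,0,0,0,0],[0.085,0,0,0,0],[0.085,0,0,-0.02,0],[0.085,0,0,-0.06,0],[0.085,0,0,-0.1,0],[0.085,0.005,-0.05,-0.1,0],[0.085,0.01,-0.1,-0.1,0],[0.085,0.016,-0.16,-0.1,0],[0.085,0.022,-0.22,-0.1,0]])

```text
clock: 19.12
position: [0.4539, -0.1514, 0.1732]
tool_rot: [179.9, -0.1, 14.0]
force: [0.1, 0.6, 1.2]
grip_width: 0.0849
grip_force: 0.0
```

send_rows(plan=[[0.085,0.006,-0.06,0,0],[0.085,0.012,-0.12,0,0],[0.085,0.018,-0.18,0,0],[0.085,0.024,-0.24,0,0],[0.085,0.03,-0.3,0,0],[0.085,0.036,-0.36,0,0],[0.085,0.041,-0.42,0,0],[0.085,0.046,-0.477,0,0],[0.085,0.046,-0.477,0,0],[0.085,0.046,-0.477,0,0]])

```text
clock: 20.38
position: [0.3825, 0.3212, 0.1724]
tool_rot: [180.0, -0.1, 14.1]
force: [-0.1, 0.2, -0.7]
grip_width: 0.085
grip_force: 0.0
```

```bash
python3 - <<'E'
from h import *
delta(.382,.321,.0036,14)
O=[]
for n,p,(u,v) in (("scene",(197,136),(196,145)),("top",(395,200),(393,203))):
    d=get_image(n); O.append(cv2.resize(d["img"][v-33:v+32,u-40:u+40],(400,325),interpolation=cv2.INTER_CUBIC)[:,:,::-1])
    try: uv,a=blob(d,p,'yellow'); s,m=loc(d,uv,.03,.096,.106); print(n,uv.round(1),a,round(m),s.round(4))
    except Exception as e: print(n,e)
cv2.imwrite("pics/y2.png",np.hstack(O))
E
```

```text
t 20.38 pos [0.3825 0.3212 0.1724] rot [ 1.7999e+02 -5.0000e-02  1.4150e+01] w 0.085 gf 0.0 F [-0.1  0.2 -0.7]
shift tool xyz [-0.0006  0.      0.1688] turn 0.15
scene [192.4 137. ] 206 216 [ 0.489  -0.3683]
top [397.7 201.2] 435 501 [ 0.4907 -0.3682]
```

View pics/y2.png

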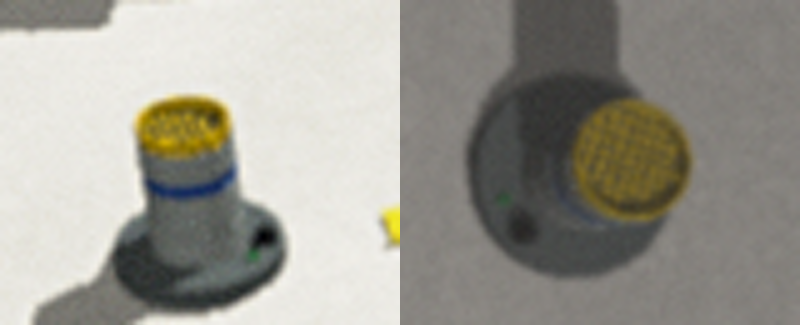

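Blue and yellow stand nested, straight and level in the pan, yellow rim at (183,128) in the left crop and (632,160) in the right. Next is red.

send_rows(plan=[[0.085,-0.003,0.001,0.04,0],[0.085,-0.003,0.001,0.09,0],[0.085,-0.003,0.001,0.13,0],[0.085,-0.003,0.001,0.155,0],[0.085,-0.003,0.001,0.168,0],[0.085,-0.003,0.001,0.168,0],[0.085,-0.003,0.001,0.168,0],[0.055,-0.003,0.001,0.168,0],[0.055,-0.003,0.001,0.168,0],[0.055,-0.003,0.001,0.168,0]])

```text
clock: 21.72
position: [0.3806, 0.3199, 0.0047]
tool_rot: [-180.0, -0.1, 14.1]
force: [-0.5, -0.5, 5.6]
grip_width: 0.0591
grip_force: 26.2
```

send_rows(plan=[[0.055,0,0,0,0],[0.085,0,0,0,0],[0.085,0,0,0,0],[0.085,0,0,0,0],[0.085,0,0,0,-10],[0.085,0,0,0,-20],[0.085,0,0,0,-30],[0.085,0,0,0,-40],[0.085,0,0,0,-50],[0.085,0,0,0,-60]])

```text
clock: 22.98
position: [0.3796, 0.3194, 0.0034]
tool_rot: [-180.0, 0.0, 74.4]
force: [0.1, -0.5, 0.7]
grip_width: 0.0849
grip_force: 0.0
```

send_rows(plan=[[0.085,0,0,0,-10],[0.085,0,0,0,-20],[0.085,0,0,0,-30],[0.085,0,0,0,-30],[0.055,0,0,0,-30],[0.055,0,0,0,-30],[0.055,0,0,0,-30],[0.055,0,0,0,-30],[0.055,0,0,0,-30]])

```text
clock: 24.1
position: [0.38, 0.3195, 0.0038]
tool_rot: [180.0, -0.0, 104.1]
force: [-0.7, -0.3, 4.5]
grip_width: 0.0591
grip_force: 27.2
```

```bash
python3 - <<'E'
from h import *
delta(.4862,-.3715,.16,104)
E
```

```text
t 24.1 pos [0.38   0.3195 0.0038] rot [ 1.7998e+02 -1.0000e-02  1.0407e+02] w 0.0591 gf 27.2 F [-0.7 -0.3  4.5]
shift tool xyz [-0.6961 -0.0649 -0.1562] turn 0.07
```

send_rows(plan=[[0.055,0,0,-0.02,0],[0.055,0,0,-0.06,0],[0.055,-0.02,-0.002,-0.1,0],[0.055,-0.06,-0.006,-0.135,0],[0.055,-0.11,-0.01,-0.15,0],[0.055,-0.16,-0.015,-0.155,0],[0.055,-0.21,-0.02,-0.155,0],[0.055,-0.26,-0.024,-0.155,0],[0.055,-0.31,-0.029,-0.155,0],[0.055,-0.36,-0.034,-0.155,0]])

```text
clock: 25.35
position: [0.4341, -0.0396, 0.1583]
tool_rot: [-180.0, -0.0, 104.1]
force: [0.5, -0.5, -1.0]
grip_width: 0.059
grip_force: 27.4
```

send_rows(plan=[[0.055,-0.05,-0.005,0,0],[0.055,-0.1,-0.009,0,0],[0.055,-0.15,-0.014,0,0],[0.055,-0.2,-0.019,0,0],[0.055,-0.25,-0.023,0,0],[0.055,-0.295,-0.027,0,0],[0.055,-0.325,-0.03,0,0],[0.055,-0.336,-0.031,0,0],[0.055,-0.336,-0.031,0.01,0],[0.055,-0.336,-0.031,0.01,0]])

```text
clock: 26.6
position: [0.4852, -0.3694, 0.1467]
tool_rot: [-179.9, -0.2, 104.1]
force: [-0.5, 0.4, -1.3]
grip_width: 0.0589
grip_force: 27.4
```

```bash
python3 - <<'E'
from h import *
delta(.4862,-.3715,.1028,104)
E
```

```text
t 26.6 pos [ 0.4852 -0.3694  0.1467] rot [-179.9    -0.19  104.13] w 0.0589 gf 27.4 F [-0.5  0.4 -1.3]
shift tool xyz [-0.0023  0.0004  0.0439] turn 0.13
```

send_rows(plan=[[0.055,-0.001,0.0005,0.008,0],[0.055,-0.001,0.0005,0.018,0],[0.055,-0.001,0.0005,0.024,0],[0.055,-0.001,0.0005,0.028,0],[0.055,-0.001,0.0005,0.028,0]])

```text
clock: 27.22
position: [0.4866, -0.3722, 0.1201]
tool_rot: [-180.0, -0.0, 104.1]
force: [-0.1, -0.6, -0.3]
grip_width: 0.059
grip_force: 27.4
```

```bash
python3 - <<'E'
from h import *
delta(.4862,-.3715,.1028,104)
E
```

```text
t 27.23 pos [ 0.4866 -0.3722  0.1201] rot [-1.7998e+02 -3.0000e-02  1.0408e+02] w 0.059 gf 27.4 F [-0.1 -0.6 -0.3]
shift tool xyz [ 0.0008 -0.0003  0.0173] turn 0.08
```

send_rows(plan=[[0.055,0.0007,-0.0003,0.004,0],[0.055,0.0007,-0.0003,0.009,0],[0.055,0.0007,-0.0003,0.012,0],[0.055,0.0007,-0.0003,0.0145,0],[0.055,0.0007,-0.0003,0.016,0],[0.055,0.0007,-0.0003,0.0172,0],[0.055,0.0007,-0.0003,0.018,0],[0.055,0.0007,-0.0003,0.018,0]])

```text
clock: 28.22
position: [0.4865, -0.3718, 0.1028]
tool_rot: [180.0, 0.0, 104.1]
force: [0.6, -0.4, 0.6]
grip_width: 0.0592
grip_force: 27.5
```

send_rows(plan=[[0.055,0,0,0.0005,0],[0.055,0,0,0.0008,0],[0.055,0,0,0.0008,0]])

```text
clock: 28.6
position: [0.4865, -0.372, 0.1027]
tool_rot: [180.0, 0.0, 104.1]
force: [-1.9, 1.6, 6.0]
grip_width: 0.0587
grip_force: 27.8
```

send_rows(plan=[[0.085,0,0,0,0],[0.085,0,0,0,0],[0.085,0,0,0,0],[0.085,0,0,-0.02,0],[0.085,0,0,-0.06,0],[0.085,0,0,-0.08,0],[0.085,0.04,0.037,-0.08,0],[0.085,0.08,0.075,-0.08,0],[0.085,0.12,0.113,-0.08,0],[0.085,0.16,0.151,-0.08,0]])

```text
clock: 29.85
position: [0.5947, -0.1783, 0.1826]
tool_rot: [180.0, 0.0, 104.1]
force: [0.7, -0.4, -0.2]
grip_width: 0.0852
grip_force: 0.0
```

send_rows(plan=[[0.085,0.04,0.038,0,0],[0.085,0.08,0.076,0,0],[0.085,0.095,0.0905,0.02,0],[0.085,0.095,0.0905,0.05,0],[0.085,0.095,0.0905,0.09,0],[0.085,0.095,0.0905,0.09,0]])

```text
clock: 30.6
position: [0.6547, -0.0655, 0.0868]
tool_rot: [-179.5, -0.2, 104.1]
force: [-0.1, 0.2, 0.2]
grip_width: 0.085
grip_force: 0.0
```

```bash
python3 - <<'E'
from h import *
delta(.6585,-.0655,.018,104)
O=[]
for n,p,(u,v) in (("scene",(196,128),(202,145)),("top",(398,201),(393,203))):
    d=get_image(n); O.append(cv2.resize(d["img"][v-33:v+32,u-40:u+40],(400,325),interpolation=cv2.INTER_CUBIC)[:,:,::-1])
    try: uv,a=blob(d,p,'red'); s,m=loc(d,uv,.03,.126,.136); print(n,uv.round(1),a,round(m),s.round(4))
    except Exception as e: print(n,e)
cv2.imwrite("pics/r2.png",np.hstack(O))
E
```

```text
t 30.6 pos [ 0.6547 -0.0655  0.0868] rot [-179.51   -0.22  104.05] w 0.085 gf 0.0 F [-0.1  0.2  0.2]
shift tool xyz [-0.001   0.0037  0.0688] turn 0.05
scene [196.3 127.9] 597 217 [ 0.477  -0.3597]
top [401.6 201. ] 404 538 [ 0.489  -0.3662]
```

View pics/r2.png

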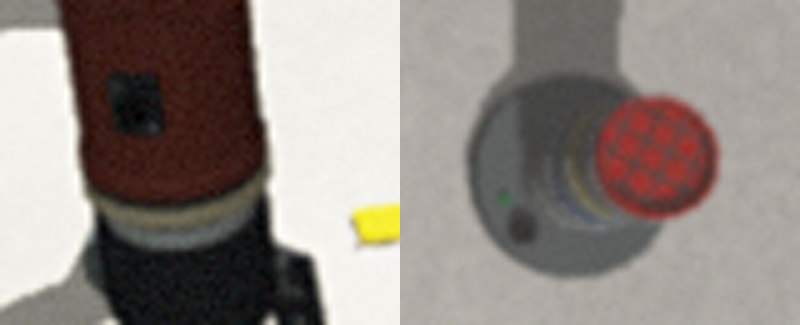

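The top view shows the red sieve seated centrally (657,157 in the crop), with the yellow and blue rims below it. Next the lid.

send_rows(plan=[[0.085,0,0,0,0],[0.085,0,0,0.03,0],[0.085,0,0,0.055,0],[0.085,0,0,0.07,0],[0.085,0,0,0.0745,0],[0.085,0,0,0.0745,0],[0.02,0,0,0.0745,0],[0.02,0,0,0.0745,0],[0.02,0,0,0.0745,0],[0.02,0,0,0.0745,0]])

```text
clock: 31.95
position: [0.6589, -0.0657, 0.0178]
tool_rot: [180.0, 0.0, 104.1]
force: [-0.5, 0.5, 2.1]
grip_width: 0.0231
grip_force: 24.5
```

send_rows(plan=[[0.02,0,0,0,0],[0.02,0,0,0,0],[0.02,0,0,0,0],[0.02,0,0,0,0]])

```text
clock: 32.45
position: [0.6589, -0.0657, 0.0177]
tool_rot: [180.0, 0.0, 104.1]
force: [-0.2, 0.9, 4.0]
grip_width: 0.0231
grip_force: 24.8
```

send_rows(plan=[[0.06,0,0,0,0],[0.06,0,0,0,0],[0.06,0,0,0,10],[0.06,0,0,0,20],[0.06,0,0,0,30],[0.06,0,0,0,40],[0.06,0,0,0,50],[0.06,0,0,0,60],[0.06,0,0,0,70],[0.06,0,0,0,80]])

```text
clock: 33.7
position: [0.6581, -0.0655, 0.0166]
tool_rot: [-180.0, 0.1, 23.8]
force: [-0.5, 0.3, -0.2]
grip_width: 0.0602
grip_force: 0.0
```

send_rows(plan=[[0.06,0,0,0,10],[0.06,0,0,0,10],[0.02,0,0,0,10],[0.02,0,0,0,10],[0.02,0,0,0,10],[0.02,0,0,0,10],[0.02,0,0,0,10],[0.02,0,0,0,10]])

```text
clock: 34.7
position: [0.6585, -0.0656, 0.0173]
tool_rot: [180.0, -0.0, 14.1]
force: [1.0, -0.1, -0.9]
grip_width: 0.0233
grip_force: 24.5
```

```bash
python3 - <<'E'
from h import *
delta(.4865,-.372,.19,14)
d=get_image("scene"); u,v=210,225
cv2.imwrite("pics/l1.png",cv2.resize(d["img"][v-35:v+30,u-40:u+40],(400,325),interpolation=cv2.INTER_CUBIC)[:,:,::-1])
E
```

```text
t 34.7 pos [ 0.6585 -0.0656  0.0173] rot [180.    -0.    14.09] w 0.0233 gf 24.5 F [ 1.  -0.1 -0.9]
shift tool xyz [-0.2414  0.2553 -0.1727] turn 0.09
```

View pics/l1.png

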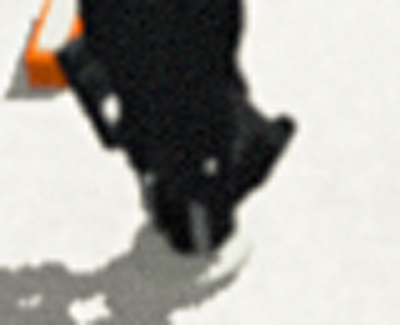

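The knob is gripped and the lid disc lies flat on the table under the fingers (crop about (210,260)). Lift and carry.

send_rows(plan=[[0.02,0,0,-0.02,0],[0.02,0,0,-0.06,0],[0.02,0,0,-0.11,0],[0.02,0,0,-0.155,0],[0.02,-0.02,0.021,-0.175,0],[0.02,-0.05,0.053,-0.175,0],[0.02,-0.085,0.09,-0.175,0],[0.02,-0.12,0.127,-0.175,0],[0.02,-0.155,0.164,-0.175,0],[0.02,-0.19,0.201,-0.175,0]])

```text
clock: 36.0
position: [0.5224, -0.3082, 0.194]
tool_rot: [179.9, -0.1, 14.1]
force: [0.2, -0.0, -0.5]
grip_width: 0.0234
grip_force: 24.6
```

send_rows(plan=[[0.02,-0.03,0.032,0,0],[0.02,-0.045,0.048,0,0],[0.02,-0.051,0.054,0,0],[0.02,-0.051,0.054,0,0],[0.02,-0.051,0.054,0,0],[0.02,-0.051,0.054,0,0]])

```text
clock: 36.75
position: [0.4875, -0.3705, 0.1923]
tool_rot: [-180.0, -0.0, 14.2]
force: [-0.7, -0.3, -1.2]
grip_width: 0.023
grip_force: 24.7
```

```bash
python3 - <<'E'
from h import *
delta(.4865,-.372,.1463,14)
E
```

```text
t 36.75 pos [ 0.4875 -0.3705  0.1923] rot [-179.98   -0.     14.17] w 0.023 gf 24.7 F [-0.7 -0.3 -1.2]
shift tool xyz [-0.0013  0.0012  0.046 ] turn 0.17
```

send_rows(plan=[[0.02,-0.001,0.001,0.012,0],[0.02,-0.001,0.001,0.025,0],[0.02,-0.001,0.001,0.033,0],[0.02,-0.001,0.001,0.038,0],[0.02,-0.001,0.001,0.041,0],[0.02,-0.001,0.001,0.043,0],[0.02,-0.001,0.001,0.0445,0],[0.02,-0.001,0.001,0.0455,0],[0.02,-0.001,0.001,0.0455,0]])

```text
clock: 37.88
position: [0.4861, -0.3728, 0.1468]
tool_rot: [180.0, -0.0, 14.1]
force: [0.6, 0.5, -0.1]
grip_width: 0.0234
grip_force: 24.7
```

send_rows(plan=[[0.02,0,-0.0005,0.0005,0],[0.02,0,-0.0005,0.001,0],[0.02,0,-0.0005,0.0012,0],[0.02,0,-0.0005,0.0012,0]])

```text
clock: 38.38
position: [0.4862, -0.3724, 0.1462]
tool_rot: [180.0, -0.0, 14.1]
force: [-0.9, 1.1, 4.4]
grip_width: 0.0232
grip_force: 25.0
```

Seated: z is as computed, with a light contact force. Release and come clear.

send_rows(plan=[[0.05,0,0,0,0],[0.05,0,0,0,0],[0.05,0,0,0,0],[0.05,0,0,-0.02,0],[0.05,0,0,-0.05,0],[0.05,0,0,-0.09,0],[0.05,0,-0.05,-0.1,0],[0.05,0,-0.1,-0.1,0],[0.05,0,-0.15,-0.1,0],[0.05,0,-0.2,-0.1,0]])

```text
clock: 39.62
position: [0.4372, -0.1771, 0.2473]
tool_rot: [179.9, -0.1, 14.1]
force: [1.6, 0.3, 0.0]
grip_width: 0.0504
grip_force: 0.0
```

send_rows(plan=[[0.05,0,-0.06,0,0],[0.05,0,-0.1,0,0],[0.05,0,-0.1,0,0],[0.05,0,-0.1,0,0]])

```text
clock: 40.12
position: [0.4136, -0.0819, 0.2469]
tool_rot: [179.9, -0.1, 14.1]
force: [0.7, -0.1, -0.0]
grip_width: 0.0497
grip_force: 0.0
```

```bash
python3 - <<'E'
from h import *
d=get_image("scene"); t=get_image("top"); f=lambda d:cv2.resize(d["img"],(400,300),interpolation=cv2.INTER_AREA)
u,v=200,135; c=cv2.resize(d["img"][v-38:v+37,u-50:u+50],(400,300),interpolation=cv2.INTER_CUBIC)
u,v=398,203; e=cv2.resize(t["img"][v-38:v+37,u-50:u+50],(400,300),interpolation=cv2.INTER_CUBIC)
cv2.imwrite("pics/end.png",np.vstack([np.hstack([c,e]),np.hstack([f(d),f(t)])])[:,:,::-1])
E
```

```text
(no output)
```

View pics/end.png

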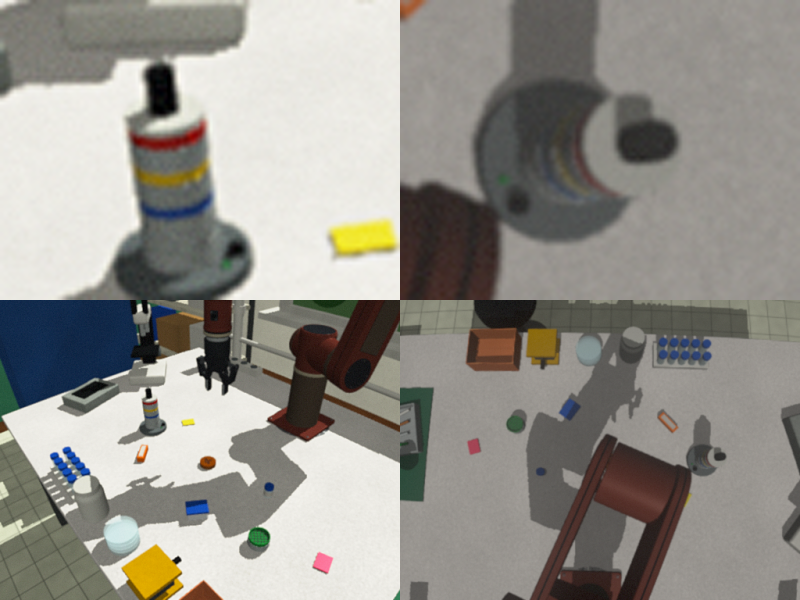

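The tower stands straight with blue, yellow and red rims and the lid level on top (crop (165,110)). The bystanders are where they stood and the arm is clear.

```bash
python3 -c "
from cell import robot
print(robot.hand_in())"
```

```text
the job is handed in; nothing more can be done
None
```

The tower is built and handed in after about 40 s of robot time: blue, yellow and red sieves nested in the pan with the lid on top, all level in the last pictures, and the bystanders where they stood.

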